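Back the index wheel off one notch

TASK

The ratchet wheel of the index table, which carries the transducer, has been advanced one notch too far. With a fingertip throw the pawl back by its upright tab, push the wheel backward (clockwise from above) by one of its posts to the next notch, and then tip the pawl down again so that it drops fully home in that notch. Leave the transducer standing in its cup, and disturb nothing else on the bench, the green button included.

Things in the scene. Friction and masses are not known exactly. Their poses are not given: they have to be found in the camera images.
- index_base: Aluminium base plate of the index table, screwed down (immovable), 12 mm thick: 180 x 190 mm under the wheel plus an 80 mm wide tongue towards +y (to y = +190 mm) carrying the pawl's bracket. Origin on the bench under the wheel's axis; z up; +y points from the wheel's axis to the pawl, whose hinge is at y = +135 mm between two cheeks (40 mm over both, up to z = 66 mm).
- wheel_center (a point): On the wheel's upright axis, level with the disc's top, 36 mm above the bench. Wheel: dark steel disc 164 mm across, with ten bright steel saw teeth standing on its rim (radius 64 to 80 mm, crests 48 mm above the bench) and three upright push posts. It stays where it is left (friction about 0.09 N m: 2 N at a post).
- wheel (a joint): Wheel angle, rad; grows clockwise seen from above, which is BACKWARD. One notch = a tenth of a turn = 0.628. Starts within 0.05 of 0, the nose in a notch; the nose has about +-0.07 of play in each notch (about 0, 0.628 ..). With the pawl down an upright tooth face blocks backward turning; forward, a slope lifts the pawl and it clicks into the next notch.
- pawl_nose (a point): Underside of the pawl's nose, 63 mm from the hinge towards the wheel, 21 mm below it (37 mm above the bench when down). If the lowered nose ends on a slope, pushing the wheel backward slides it down into the notch and against the next upright face; if it ends on a crest just past the notch, a little forward push drops it in.
- pawl (a joint): Lift angle of the pawl, rad: 0 = down, nose fully in a notch; about 0.2 = nose level with the tooth crests; 1.45 = thrown back against its stop. No spring: it balances at about 0.65; below that it falls down by itself, above that it falls back and stays open at 1.45. Less than 1 N at the tab moves it.
- pawl_hinge (a point): Middle of the pawl's level hinge axis, along the base plate's x, 58 mm above the bench. The pawl is an L: with it down, an arm (14 mm wide, 10 thick, 71 long) lies level towards the wheel, nose under its end, and a tab (24 mm wide, 8 thick, 55 tall) stands over the hinge. Pushing the tab away from the wheel lifts the nose.
- pawl_tab (a point): Middle of the tip of the pawl's tab, 55 mm from the hinge axis (at the top, 113 mm above the bench, when the pawl is down).
- pawl_end (a point): Middle of the end face of the pawl's arm, 71 mm from the hinge axis. With the pawl thrown back the arm stands up over the hinge (end 128 mm above the bench) and the tab lies level, pointing away from the wheel; pushing the standing arm towards the wheel lowers the pawl again.
- transducer: Silver transducer cylinder, 30 mm across, 48 mm tall, standing loose in a black cup (rim 44 mm across outside, 54 mm above the bench) on the middle of the wheel and turning with it; origin at the centre of its underside, 41 mm above the bench. It must stay there: not lifted, not tipped.
- coupler_a: Bystander: stainless quick coupler, 28 mm across, 46 mm tall, standing loose on the bench by the index table; origin at the centre of its underside.
- coupler_b: Bystander: a second, identical stainless quick coupler, standing loose.
- puck: Bystander: black aluminium mounting puck, disc 56 mm across, 20 mm tall, loose on the bench; origin at the centre of its underside.
- spare_transducer: Bystander: spare silver transducer cylinder, 30 mm across, 48 mm tall, standing loose on the bench; origin at the centre of its underside.
- spanner: Bystander: steel spanner 150 mm long, lying loose on the bench at the right.
- green_button (a joint): Bystander: domed green push button on a steel control box at the left; 0 = out, 0.006 m = fully pressed. Not to be pressed.
- post0 (a point): Top centre of an upright steel push post on the wheel, 10 mm across, 45 mm tall (top 81 mm above the bench), 48 mm from the wheel's axis; at the start on the side away from the pawl (base plate's -y). It turns with the wheel.
- post1 (a point): Top centre of an upright steel push post on the wheel, 10 mm across, 45 mm tall (top 81 mm above the bench), 48 mm from the wheel's axis; at the start 60 degrees clockwise of the pawl, on the base plate's +x side. It turns with the wheel.
- post2 (a point): Top centre of an upright steel push post on the wheel, 10 mm across, 45 mm tall (top 81 mm above the bench), 48 mm from the wheel's axis; at the start 60 degrees anticlockwise of the pawl, on the base plate's -x side. It turns with the wheel.
Things that resemble listed ones, but are neither listed nor needed, are in the scene too. Leave any blue or yellow look-alike of the transducer alone.

How it is judged (in metres and radians):
On the way, in this order (a step that is already met when the one before it is completed fails the run):
1. the pawl is thrown back and stays open, the wheel not yet moved (value of joint pawl above 1.2 rad and value of joint wheel between -0.2 and 0.2 rad), for 0.2 s.
2. the wheel has been pushed backward over the tooth (value of joint wheel above 0.35 rad), for 0.1 s.
At the end, for the whole second after the job is handed in: The pawl is down in the notch (within 0.04 rad of fully home), the wheel stands one notch back (0.41 to 0.74 rad) and is at rest, the transducer stands in its cup, and all bystanders are within 20 mm of their starting places (value of joint pawl below 0.04 rad and value of joint wheel between 0.41 and 0.74 rad and velocity of joint wheel between -0.05 and 0.05 rad/s and height (world z) of transducer between 0.036 and 0.046 m and angle between transducer's own z axis and vertical below 0.15 rad and distance of each of coupler_a, coupler_b, puck, spare_transducer, spanner from where it was at the start of the episode below 0.02 m); the robot touches nothing.
It fails at once if the transducer is lifted out of its cup (height (world z) of transducer above 0.05 m).
It fails at once if the transducer is tipped (angle between transducer's own z axis and vertical above 0.3 rad).
It fails at once if the green button is pressed (value of joint green_button above 0.003 m).
It fails at once if a bystander is knocked or carried away (distance of any of coupler_a, coupler_b, puck, spare_transducer, spanner from where it was at the start of the episode above 0.02 m).
It also fails if it takes over 51 s, if anything falls off the work surface, if the arm or the gripper's body presses on something with over 40 N, if the wrist force passes 120 N, or if a joint passes its speed limit or range.

ROBOT

A 6-joint arm with a two-finger parallel gripper is mounted at the origin on the work surface. World frame = base frame: x ahead of the robot, y to its left, z up, the work surface at z = 0. Lengths are in mm, angles in rad, forces in N, time in s.
With the tool pointing down it reaches from about 250 to 775 mm from the base axis. Payload 4 kg.
Tool frame: the origin (TCP) lies midway between the tips of the shut fingers; the grasp point (between the pads) lies 19 mm behind it; z points along the fingers, y is the line along which they close (so a half turn about z gives the same grasp; the last joint's range is limited). The gripper opens to 94 mm and grips with 3 to 60 N. Pads are 16 mm wide; open, the fingers measure 119 mm over their backs; the gripper's body (75 mm by 177 mm) begins 78 mm behind the grasp point.
Start: joints at [-1.232, 0.087, 1.371, -0, 1.684, -0.103], TCP at [235.162, -497.211, 205.506] pointing down, gripper open.
Joint ranges: [-3.1, 3.1], [-0.76, 2.03], [0.27, 2.55], [-1.08, 4.22], [0.17, 2.65], [-2.57, 2.57]. Speed limits (rad/s): [2.79, 2.79, 3.14, 3.14, 3.14, 3.14].

INTERFACE

Orientations are given as a rotation vector (axis times angle).
In Python, from bench import state, capture, hand_in, look_for, pinpoint gives the robot as it stands.
- The arm moves only by the tool servo_tool, never from a script. Its argument "motion" is one flat list of numbers, 7 for each row, row after row: the shift along the world's x, y, z scaled (see below), then the turn, a rotation vector about the world's x, y, z scaled (see below), then the gripper command: -1 is shut, 1 is fully open, values between are in proportion. A call has exactly 5 rows; each row shifts and turns the commanded pose from where the row before left it; what a row does not reach is not made up. The controller multiplies each number of a shift by 0.04 m and each number of a turn by 6 degrees. A row lasts 1/12 s, in which the tool goes at most 41.7 mm and 7.16 degrees, less where a joint would pass 70% of its speed; a pose out of reach is approached as far as the arm can. A call with a number of a shift or a turn outside -1 to 1 is refused whole. A call with a gripper value outside its range is refused whole. The fingers move at their own pace and stop on an object; "grip_force" is the grip in N (left out, the last holds). Time passes only in rows, so rows that do not move let the fingers close, or fill a call up. It gives the time, the measured TCP pose, the force, the opening and the grip force at its end, in the units of the state.
- state(): the state, without advancing time (a new reading comes with each control period).
- capture(name): name is "side" or "top"; returns a dict with "img" (384x512x3 uint8, red, green, blue), "vertical_fov" (degrees; the focal length in pixels is half the picture's height over the tangent of half this angle, whatever the lens; pixels are square), "cx", "cy" (the principal point, pixels), "k1" (the pictures are not rectified: a ray, as slopes to the right and down, at radius r is drawn at 1 + k1 r^2 times it, then the intrinsics apply), "R" (3x3) and "t" (3): a world point X has camera coordinates R X + t. Camera axes: x right, y down, z forward; pixel columns grow to the right and rows downward; lengths in mm; the calibration is good to about 2 mm. A picture is of the moment at which its call begins. There is no depth.
- hand_in(): hands the job in; it is judged then, once.
Trained networks look in a picture, given as the dict that the camera call returned (one of the last four; its "shot" number tells which), for a name from the list of things; names that differ only in an ending like _2 or _b are one class to them, and where a whole thing is asked for, a point or a joint stands for the part that bears it (a point fixed in the world has none). Each returns a list of dicts, best first, with "p" (0 to 1); they miss things now and then, are a little off and sometimes report something else, mostly with a low value. They report only what shows in the picture. A call takes as long as a camera call. They do not tell look-alikes from the thing itself.
- look_for(label, picture): "extent" ([left, top, width, height] in pixels, round what is visible of it).
- pinpoint(label, picture): "uv" ([column, row] in pixels: a listed point, or the origin of a listed thing).
The state is a dict: "clock": time; "joints": joint angles; "qvel": joint speeds; "joint_efforts": joint torques, N m; "tool_pos": TCP position; "eef_rot": TCP orientation; "force": force on the tool from outside, world axes, zero at the start; "wrist_torque": the same for the moment, N m; "gripper_width": opening from 0.0 (shut) to 1.0 (fully open); "grip_force": force on a finger pad.
Only numpy, scipy, OpenCV 4.12 (cv2) and the standard library are available. Lean on these libraries where they do the work, as an engineer would, in place of code of your own. Each camera call takes 0.05 s, during which the arm holds its last target. There are 200 camera calls.

## Working session

There is one attempt and no reset: what is moved stays moved. The work goes in short steps, Python scripts to look and compute and a tool call to move; the robot and the scene stay as the last step left them, time stands still between calls to the robot, and variables do not carry over. Pictures are saved under pics/ and viewed, at most 10 in all, crops included, and the job is handed in when it is done.

Besides the shell and the picture viewer there is one more tool, called after ">>>" by a JSON object that holds its "api" and its "payload", one argument or row to a line. servo_tool: Moves the arm, as the interface text tells. Its arguments: {"type":"object","properties":{"motion":{"type":"array"},"grip_force":{"type":"number"}},"required":["motion"]}

```bash
mkdir -p pics
cat > h.py <<'E'
import numpy as np,cv2
from bench import state,capture,hand_in,look_for,pinpoint
def K(c):
    f=192/np.tan(np.radians(c["vertical_fov"])/2); return np.array([[f,0,c["cx"]],[0,f,c["cy"]],[0,0,1.]])
def ray(c,uv):
    R=np.array(c["R"]);t=np.array(c["t"]);k=K(c)
    d=np.array([(uv[0]-k[0,2])/k[0,0],(uv[1]-k[1,2])/k[1,1]]);s=d.copy()
    for _ in range(20): s=d/(1+c["k1"]*(s@s))
    return -R.T@t, R.T@np.array([s[0],s[1],1])
def atz(c,uv,z):
    o,d=ray(c,uv); return o+d*(z-o[2])/d[2]
def proj(c,X):
    p=np.array(c["R"])@np.array(X,float)+np.array(c["t"]);s=p[:2]/p[2];s=s*(1+c["k1"]*(s@s));k=K(c)
    return np.array([k[0,0]*s[0]+k[0,2],k[1,1]*s[1]+k[1,2]])
Z=dict(wheel_center=36,pawl_hinge=58,pawl_tab=113,pawl_end=58,post0=81,post1=81,post2=81,transducer=41,index_base=0,pawl_nose=37)
def show(c,name,box=None,s=1):
    im=c["img"][:,:,::-1]
    if box: im=im[box[1]:box[3],box[0]:box[2]]
    cv2.imwrite("pics/"+name+".png",cv2.resize(im,None,fx=s,fy=s,interpolation=cv2.INTER_CUBIC))
E
python3 - <<'E'
from h import *
np.set_printoptions(precision=1,suppress=True)
for n in("top","side"):
    c=capture(n); show(c,n+"0",None,1.5)
    o,_=ray(c,(256,192)); print(n,o)
    for l,z in Z.items():
        print(l,[(round(q["p"],2),np.array(q["uv"]),atz(c,q["uv"],z)) for q in pinpoint(l,c)[:3]])
print(state())
E
```

```text
top [ 412.7   16.2 1142.9]
wheel_center [(0.73, array([290.8, 180.5]), array([569.4, -26.3,  36. ]))]
pawl_hinge [(0.46, array([244.9, 189.5]), array([541., 104.,  58.])), (0.27, array([296.7, 178.8]), array([571.1, -42.1,  58. ]))]
pawl_tab [(0.74, array([244.7, 187.8]), array([539.1, 100.1, 113. ]))]
pawl_end [(0.51, array([272.3, 187.1]), array([547.7,  26.7,  58. ])), (0.38, array([290.7, 182. ]), array([562. , -25.2,  58. ]))]
post0 [(0.81, array([289.1, 193.5]), array([527. , -19.7,  81. ])), (0.58, array([313.9, 175.2]), array([577.6, -88.3,  81. ])), (0.58, array([279.8, 163.4]), array([611. ,   5.6,  81. ]))]
post1 [(0.81, array([289.1, 193.5]), array([527. , -19.7,  81. ])), (0.58, array([313.9, 175.2]), array([577.6, -88.3,  81. ])), (0.58, array([279.8, 163.4]), array([611. ,   5.6,  81. ]))]
post2 [(0.81, array([289.1, 193.5]), array([527. , -19.7,  81. ])), (0.58, array([313.9, 175.2]), array([577.6, -88.3,  81. ])), (0.58, array([279.8, 163.4]), array([611. ,   5.6,  81. ]))]
transducer [(0.47, array([318.1, 131.2]), array([ 712.7, -106. ,   41. ])), (0.42, array([296.
[... 1355 characters left out ...]
), array([550.4, -49.7,  41. ])), (0.68, array([329.3, 207.1]), array([ 686.7, -128.5,   41. ]))]
index_base [(0.84, array([283.7, 219.1]), array([578.9, -27.8,   0. ]))]
pawl_nose [(0.74, array([266.1, 205.9]), array([555.2,  29.2,  37. ])), (0.15, array([248. , 196.8]), array([555.6, 114.3,  37. ]))]
{'clock': 1.1, 'joints': array([-1.2,  0.1,  1.4, -0. ,  1.7, -0.1]), 'qvel': array([ 0.,  0., -0.,  0.,  0.,  0.]), 'joint_efforts': array([  0. , -34. , -30.3,   0.1,   0. ,  -0. ]), 'tool_pos': array([ 235.2, -497.2,  205.5]), 'eef_rot': array([3.1, 0.7, 0. ]), 'force': array([ 0.1, -0.9, -1.4]), 'wrist_torque': array([-0., -0., -0.]), 'grip_force': 0.0, 'gripper_width': 0.9984742917339979}
```

View pics/top0.png

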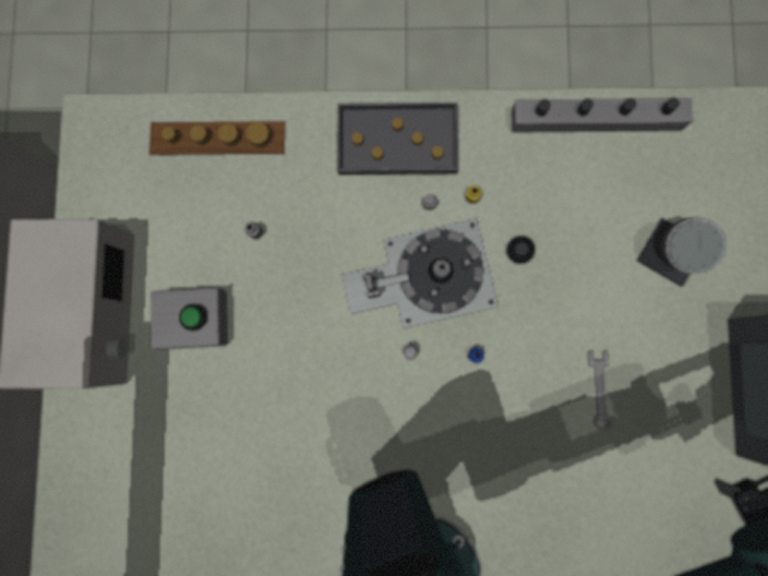

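View pics/side0.png

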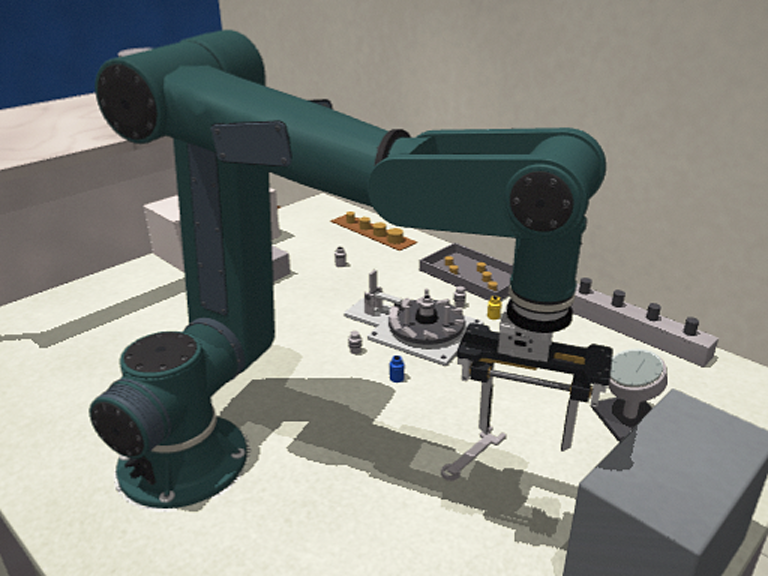

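Top view (1.5x): the index table's disc is at (441,270), with the pawl to its left at (372,284) and the posts around the disc. The transducer in the cup is at (441,268). Things that could be taken for it are the spare (429,201), the yellow one (474,194) and the blue one (476,354); a coupler at (410,351) is also nearby. I choose the one in the cup. Next I fit the table pose from both views and check it in a crop.

```bash
cat >> h.py <<'E'
from scipy.optimize import least_squares
def model(p,th=0.0):
    x,y,a,w=p[:4]; B=np.array([[np.cos(a),-np.sin(a)],[np.sin(a),np.cos(a)]])
    q=dict(wheel_center=(0,0,36),pawl_hinge=(0,135,58),index_base=(0,0,0))
    c,s=np.cos(th),np.sin(th)
    q["pawl_tab"]=(0,135+55*s,58+55*c); q["pawl_end"]=(0,135-71*c,58+71*s)
    q["pawl_nose"]=(0,135-63*c-21*s*-1,58+63*s-21*c)
    for i,d in enumerate((180,60,-60)):
        g=np.radians(d)+w; q[f"post{i}"]=(48*np.sin(g),48*np.cos(g),81)
    return {k:np.r_[B@np.array(v[:2])+[x,y],v[2]] for k,v in q.items()}
def fit(cams,p0=(567,-30,.19,0),th=0.0,labels=None):
    obs=[]
    M=model(p0,th)
    for c in cams:
        for l in labels or M:
            if l=="post1" or l=="post2" : continue
            for r in pinpoint(l,c):
                if l=="post0":
                    ds=[np.hypot(*(proj(c,M[f"post{i}"])-r["uv"])) for i in range(3)]; k=int(np.argmin(ds)); L=f"post{k}"; d=ds[k]
                else: L=l; d=np.hypot(*(proj(c,M[l])-r["uv"]))
                if d<9: obs.append((c,L,np.array(r["uv"]),r["p"]))
    f=lambda p:np.concatenate([(proj(c,model(p,th)[l])-uv)*pr for c,l,uv,pr in obs])
    s=least_squares(f,p0,loss="soft_l1")
    return s.x,[(c["shot"],l,(proj(c,model(s.x,th)[l])-uv).round(1)) for c,l,uv,pr in obs]
E
python3 - <<'E'
from h import *
np.set_printoptions(precision=3,suppress=True)
ct=capture("top");cs=capture("side")
for cc in([ct],[cs],[ct,cs]):
    p,r=fit(cc);print(p)
for q in r:print(*q)
out=[]
for c in(ct,cs):
    im=c["img"][:,:,::-1]; m=proj(c,model(p)["wheel_center"]).astype(int)
    x0,y0=m-[65,50] if c is ct else m-[65,50]
    s=6; b=cv2.resize(im[y0:y0+100,x0:x0+130],None,fx=s,fy=s,interpolation=cv2.INTER_CUBIC)
    for l,X in model(p).items():
        u=((proj(c,X)-[x0,y0]+.5)*s).astype(int); cv2.drawMarker(b,tuple(map(int,u)),(0,0,255),0,12,1)
    cv2.imwrite(f"pics/crop{c['shot']}.png",b); print(f"pics/crop{c['shot']}.png",x0,y0)
for k,v in model(p).items():print(k,v)
for l in("coupler_a","puck","spare_transducer"):
    print(l,[atz(ct,q["uv"],0)[:2] for q in pinpoint(l,ct)[:5]])
E
ls pics
```

```text
[573.132 -33.12    0.261   0.15 ]
[574.927 -34.648   0.244   0.181]
[573.92  -34.021   0.255   0.17 ]
3 wheel_center [ 0.3 -1. ]
3 pawl_hinge [-0.6  0. ]
3 index_base [-1.3 -2. ]
3 pawl_tab [ 1.  -1.9]
3 pawl_end [-0. -3.]
3 pawl_nose [1.2 1.7]
3 post2 [0.4 0.1]
3 post0 [0.8 1.1]
4 wheel_center [-4.1  0.6]
4 pawl_hinge [1.1 0.1]
4 index_base [1.5 0.4]
4 pawl_tab [-1.   0.9]
4 pawl_end [-1.2 -0.5]
4 pawl_nose [-3.9  0.5]
4 post0 [-0.5 -0.7]
4 post1 [-0.1 -1.7]
4 post2 [0.  1.1]
pics/crop3.png 228 128
pics/crop4.png 219 161
wheel_center [573.92  -34.021  36.   ]
pawl_hinge [539.806  96.598  58.   ]
index_base [573.92  -34.021   0.   ]
pawl_tab [539.806  96.598 113.   ]
pawl_end [557.748  27.902  58.   ]
pawl_nose [555.726  35.643  37.   ]
post0 [578.006 -81.846  81.   ]
post1 [613.296  -6.57   81.   ]
post2 [530.459 -13.646  81.   ]
coupler_a [array([408.872,  31.426]), array([718.606, -19.562])]
puck [array([ 611.177, -199.447]), array([593.841, -88.946])]
spare_transducer [array([651.985, 336.184])]
crop3.png
crop4.png
side0.png
top0.png
```

```bash
cd pics; mv crop*[0-9].png . 2>/dev/null; ls crop* | head; i=0; for f in $(ls -v crop*.png); do cp $f c_$i.png; i=$((i+1)); done
```

```text
crop3.png
crop4.png
```

View pics/c_0.png

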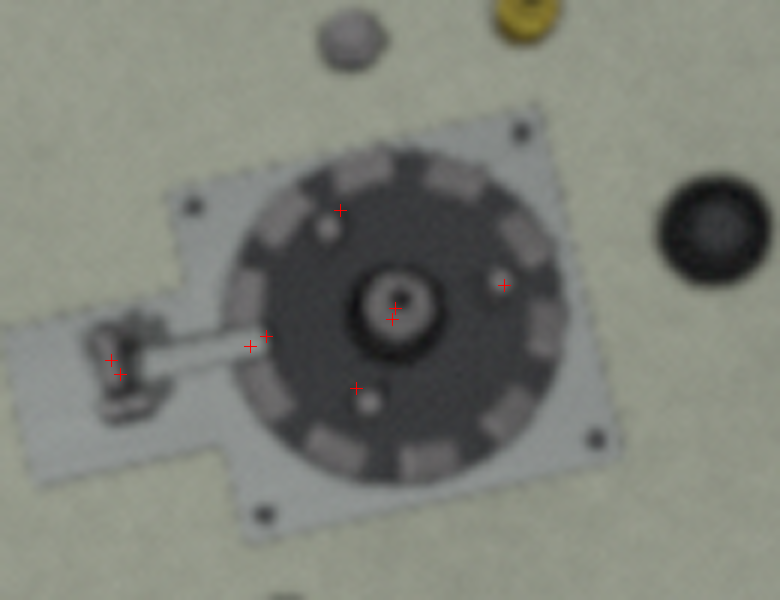

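View pics/c_1.png

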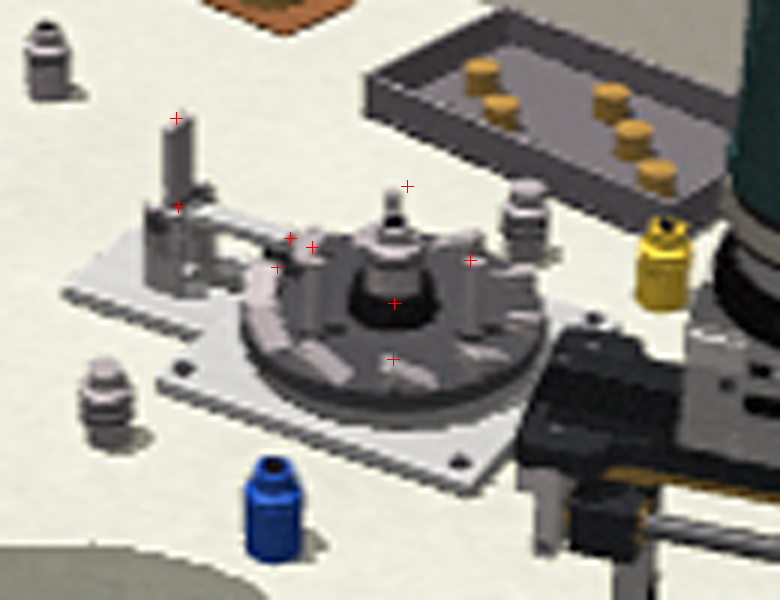

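The top crop shows the plate corners, the posts at (328,224), (501,280), (369,400), the disc centred near (395,317), and the pawl arm and tab near (110,355). The network-based fit is skewed because it matched wrong features. I'll refit from the plate corners and posts read from the crops.

Run:
```python
from h import *
np.set_printoptions(precision=3,suppress=True)
ct=capture("top");cs=capture("side")
T=lambda u:(np.array(u)+.5)/6-.5+[228,128]
S=lambda u:(np.array(u)+.5)/6-.5+[219,161]
base=[((-90,None),0)]
# (cam,px,base xyz or post index)
P=[(ct,T((168,187)),(90,95,12)),(ct,T((537,105)),(90,-95,12)),(ct,T((622,458)),(-90,-95,12)),(ct,T((250,545)),(-90,95,12)),
(ct,T((3,325)),(40,190,12)),(ct,T((38,487)),(-40,190,12)),(ct,T((395,317)),(0,0,36)),
(ct,T((501,279)),0),(ct,T((328,223)),1),(ct,T((369,400)),2),
(cs,S((178,118)),(0,135,113)),(cs,S((62,292)),(-40,190,12)),(cs,S((157,385)),(-90,95,12)),(cs,S((472,495)),(-90,-95,12)),
(cs,S((313,232)),2),(cs,S((392,195)),1),(cs,S((472,238)),0)]
def X(p,m):
    x,y,a,w=p
    if isinstance(m,int):
        g=np.radians((180,60,-60)[m])+w; m=(48*np.sin(g),48*np.cos(g),81)
    c,s=np.cos(a),np.sin(a); return np.array([x+c*m[0]-s*m[1],y+s*m[0]+c*m[1],m[2]])
for n,Q in(("top",[q for q in P if q[0] is ct]),("side",[q for q in P if q[0] is cs]),("both",P)):
    r=least_squares(lambda p:np.concatenate([proj(c,X(p,m))-u for c,u,m in Q]),(567,-30,.2,0),loss="soft_l1")
    print(n,r.x)
for c,u,m in P:print("t" if c is ct else "s",m,proj(c,X(r.x,m))-u)
for k,v in model(r.x).items():print(k,v)
s=state();print(s["eef_rot"],s["tool_pos"],s["joints"])
```

```text
top [570.728 -34.554   0.221   0.008]
side [567.624 -38.459   0.229   0.024]
both [570.815 -34.956   0.225   0.014]
t (90, 95, 12) [-0.374  0.271]
t (90, -95, 12) [ 0.636 -0.403]
t (-90, -95, 12) [ 1.111 -0.185]
t (-90, 95, 12) [-0.534 -0.136]
t (40, 190, 12) [-0.545  0.711]
t (-40, 190, 12) [-0.627  0.095]
t (0, 0, 36) [ 0.378 -0.405]
t 0 [ 0.462 -0.036]
t 1 [0.571 0.276]
t 2 [ 0.188 -0.086]
s (0, 135, 113) [-0.165 -0.035]
s (-40, 190, 12) [-0.476 -1.671]
s (-90, 95, 12) [-0.794 -2.059]
s (-90, -95, 12) [-0.202 -2.363]
s 2 [0.161 3.952]
s 1 [ 0.162 -1.117]
s 0 [0.356 3.346]
wheel_center [570.815 -34.956  36.   ]
pawl_hinge [540.744  96.652  58.   ]
index_base [570.815 -34.956   0.   ]
pawl_tab [540.744  96.652 113.   ]
pawl_end [556.559  27.436  58.   ]
pawl_nose [554.777  35.235  37.   ]
post0 [580.87  -81.891  81.   ]
post1 [606.434  -2.781  81.   ]
post2 [525.14  -20.197  81.   ]
[3.065 0.688 0.   ] [ 235.174 -497.18   205.478] [-1.232  0.087  1.371  0.     1.684 -0.103]
```

>>> {"api": "servo_tool", "payload": {
  "motion": [0.39,0.7,0,0,0,0.645,-1,0.39,0.7,0,0,0,0.645,-1,0.39,0.7,0,0,0,0.645,-1,0.39,0.7,0,0,0,0.645,-1,0.39,0.7,0,0,0,0.645,-1]
}}

```text
clock: 3.27
tool_pos: [313.6, -356.0, 205.6]
eef_rot: [2.904, 1.197, 0.0]
force: [-0.1, -0.6, 0.4]
gripper_width: 0.683
grip_force: 0.0
```

>>> {"api": "servo_tool", "payload": {
  "motion": [0.39,0.7,0,0,0,0.645,-1,0.39,0.7,0,0,0,0.645,-1,0.39,0.7,0,0,0,0.645,-1,0.39,0.7,0,0,0,0.645,-1,0.39,0.7,0,0,0,0.645,-1]
}}

```text
clock: 3.68
tool_pos: [391.7, -215.8, 205.8]
eef_rot: [2.661, 1.669, 0.001]
force: [0.5, 0.8, -0.3]
gripper_width: 0.325
grip_force: 0.0
```

>>> {"api": "servo_tool", "payload": {
  "motion": [0.39,0.7,0,0,0,0.645,-1,0.39,0.7,0,0,0,0.645,-1,0.39,0.7,0,0,0,0.645,-1,0.39,0.7,0,0,0,0.645,-1,0.39,0.7,0,0,0,0.645,-1]
}}

```text
clock: 4.1
tool_pos: [469.7, -75.7, 205.8]
eef_rot: [2.342, 2.093, 0.001]
force: [-0.0, 0.2, 0.2]
gripper_width: 0.009
grip_force: 0.0
```

>>> {"api": "servo_tool", "payload": {
  "motion": [0.39,0.7,0,0,0,0.645,-1,0.39,0.7,0,0,0,0.645,-1,0.39,0.7,0,0,0,0.645,-1,0.39,0.7,0,0,0,0.645,-1,0.39,0.7,0,0,0,0.645,-1]
}}

```text
clock: 4.52
tool_pos: [547.7, 64.4, 205.6]
eef_rot: [1.957, 2.457, 0.0]
force: [-0.5, -0.6, -0.0]
gripper_width: 0.01
grip_force: 0.0
```

>>> {"api": "servo_tool", "payload": {
  "motion": [0,0,-0.4,0,0,0,-1,0,0,-0.4,0,0,0,-1,0,0,-0.4,0,0,0,-1,0,0,0,0,0,0,-1,0,0,0,0,0,0,-1]
}}

```text
clock: 4.93
tool_pos: [546.5, 62.8, 156.6]
eef_rot: [-1.961, -2.452, 0.002]
force: [0.7, 0.5, -0.7]
gripper_width: 0.003
grip_force: 0.0
```

>>> {"api": "servo_tool", "payload": {
  "motion": [0.01,0,-0.45,0,0,0,-1,0.01,0,-0.45,0,0,0,-1,0.02,0,-0.45,0,0,0,-1,0,0,-0.44,0,0,0,-1,0,0,0,0,0,0,-1]
}}

```text
clock: 5.35
tool_pos: [547.1, 62.5, 83.5]
eef_rot: [-1.96, -2.45, 0.005]
force: [-0.3, -0.4, -0.3]
gripper_width: 0.004
grip_force: 0.0
```

Run:
```python
from h import *
c=capture("side"); show(c,"s1",(205,150,335,240),6); print(state()["tool_pos"],proj(c,state()["tool_pos"]))
```

```text
[548.0581452   62.52349751  85.37522059] [257.18582645 190.3502908 ]
```

View pics/s1.png

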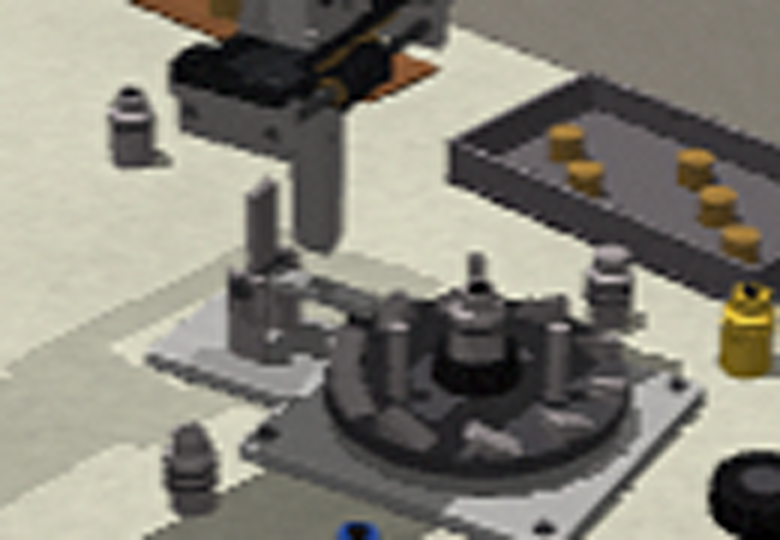

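The fingertip at (318,245) stands above the arm, just on the wheel side of the tab (262,215), as planned. Now I push the tab.

>>> {"api": "servo_tool", "payload": {
  "motion": [-0.03,0.13,0,0,0,0,-1,-0.03,0.13,0,0,0,0,-1,-0.03,0.13,0,0,0,0,-1,-0.03,0.13,0,0,0,0,-1,-0.03,0.13,0,0,0,0,-1]
}}

```text
clock: 5.82
tool_pos: [543.4, 89.4, 87.1]
eef_rot: [1.96, 2.452, 0.002]
force: [0.2, -0.2, 1.2]
gripper_width: 0.008
grip_force: 0.4
```

>>> {"api": "servo_tool", "payload": {
  "motion": [-0.03,0.13,0,0,0,0,-1,-0.03,0.13,0,0,0,0,-1,-0.03,0.13,0,0,0,0,-1,-0.03,0.13,0,0,0,0,-1,-0.03,0.13,0,0,0,0,-1]
}}

```text
clock: 6.23
tool_pos: [536.4, 115.5, 85.7]
eef_rot: [-1.961, -2.453, 0.0]
force: [1.0, -0.5, 0.8]
gripper_width: 0.001
grip_force: 0.0
```

>>> {"api": "servo_tool", "payload": {
  "motion": [-0.02,0.1,0,0,0,0,-1,-0.02,0.1,0,0,0,0,-1,0,0,0,0,0,0,-1,0,0,0,0,0,0,-1,0,0,0,0,0,0,-1]
}}

```text
clock: 6.65
tool_pos: [535.2, 122.7, 85.9]
eef_rot: [1.962, 2.454, -0.0]
force: [-1.0, 0.0, -0.2]
gripper_width: 0.009
grip_force: 0.0
```

Run:
```python
from h import *
c=capture("side"); show(c,"s2",(205,150,335,240),6); print(state()["tool_pos"],state()["force"])
```

```text
[535.22591583 122.58321644  85.89606507] [0.13235941 0.53647322 0.82907656]
```

View pics/s2.png

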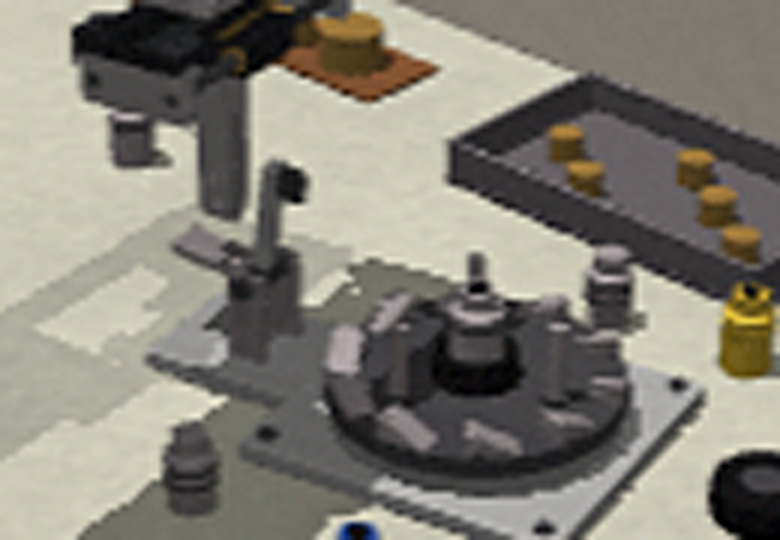

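The pawl is thrown back, with its arm standing at (275,215) and its tab lying back. Next I go over to post1.

>>> {"api": "servo_tool", "payload": {
  "motion": [0,0,0.48,0,0,0,-1,0,0,0.48,0,0,0,-1,0,0,0.48,0,0,0,-1,0,0,0.48,0,0,0,-1,0,0,0,0,0,0,-1]
}}

```text
clock: 7.12
tool_pos: [537.7, 122.8, 167.5]
eef_rot: [1.959, 2.448, 0.01]
force: [0.7, 0.3, 0.9]
gripper_width: 0.003
grip_force: 0.0
```

>>> {"api": "servo_tool", "payload": {
  "motion": [0.43,-0.6,0,0,0,0,-1,0.43,-0.6,0,0,0,0,-1,0.43,-0.6,0,0,0,0,-1,0.43,-0.6,0,0,0,0,-1,0,0,0,0,0,0,-1]
}}

```text
clock: 7.53
tool_pos: [605.6, 22.1, 160.5]
eef_rot: [1.968, 2.448, -0.004]
force: [-0.3, -0.5, -0.5]
gripper_width: 0.008
grip_force: 0.0
```

>>> {"api": "servo_tool", "payload": {
  "motion": [0,0,-0.35,0,0,0,-1,0,0,-0.35,0,0,0,-1,0,0,-0.35,0,0,0,-1,0,0,-0.35,0,0,0,-1,0,0,0,0,0,0,-1]
}}

```text
clock: 7.95
tool_pos: [600.9, 27.2, 101.8]
eef_rot: [-1.958, -2.448, 0.007]
force: [0.1, 0.3, -1.4]
gripper_width: 0.006
grip_force: 0.0
```

Run:
```python
from h import *
c=capture("side"); show(c,"s3",(205,150,335,240),6)
t=state()["tool_pos"]; r=t[:2]-[570.5,-35];print(t,r@[.975,.221],r@[-.221,.975])
```

```text
[601.85934314  27.18712944 103.68321534] 44.31871516865698 53.70203636611997
```

View pics/s3.png

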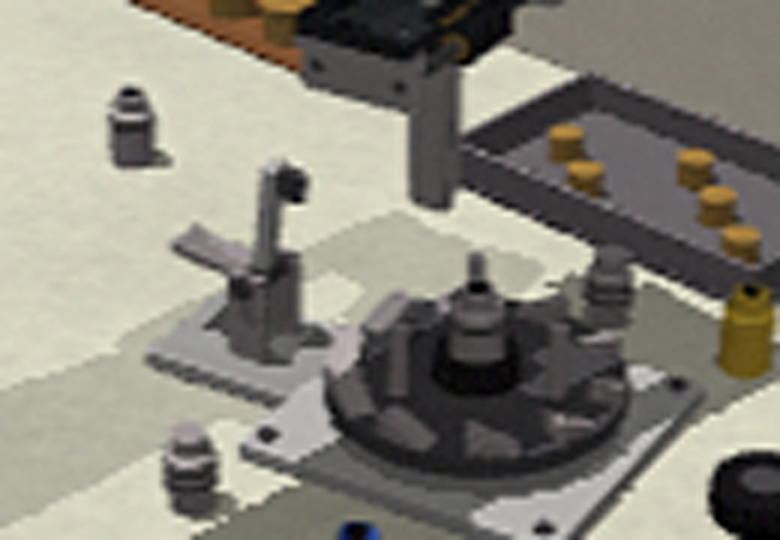

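>>> {"api": "servo_tool", "payload": {
  "motion": [0,0,-0.35,0,0,0,-1,0,0,-0.35,0,0,0,-1,0,0,-0.35,0,0,0,-1,0,0,0,0,0,0,-1,0,0,0,0,0,0,-1]
}}

```text
clock: 8.42
tool_pos: [603.6, 27.0, 64.6]
eef_rot: [-1.961, -2.453, 0.001]
force: [-0.1, 0.3, -0.4]
gripper_width: 0.003
grip_force: 0.0
```

>>> {"api": "servo_tool", "payload": {
  "motion": [0.022,-0.1,0,0,0,0,-1,0.022,-0.1,0,0,0,0,-1,0.022,-0.1,0,0,0,0,-1,0.022,-0.1,0,0,0,0,-1,0.022,-0.1,0,0,0,0,-1]
}}

```text
clock: 8.83
tool_pos: [610.5, 8.7, 66.2]
eef_rot: [1.961, 2.453, 0.012]
force: [2.6, 6.0, 0.1]
gripper_width: 0.008
grip_force: 2.5
```

>>> {"api": "servo_tool", "payload": {
  "motion": [0.022,-0.1,0,0,0,0,-1,0.022,-0.1,0,0,0,0,-1,0.022,-0.1,0,0,0,0,-1,0.022,-0.1,0,0,0,0,-1,0.022,-0.1,0,0,0,0,-1]
}}

```text
clock: 9.25
tool_pos: [613.4, -13.5, 65.2]
eef_rot: [1.961, 2.453, 0.002]
force: [1.6, 2.5, 1.5]
gripper_width: 0.001
grip_force: 1.4
```

>>> {"api": "servo_tool", "payload": {
  "motion": [0,0,0,0,0,0,-1,0,0,0,0,0,0,-1,0,0,0,0,0,0,-1,0,0,0,0,0,0,-1,0,0,0,0,0,0,-1]
}}

```text
clock: 9.67
tool_pos: [612.3, -13.4, 64.3]
eef_rot: [-1.962, -2.453, 0.001]
force: [-0.2, -0.1, -1.5]
gripper_width: 0.006
grip_force: 0.0
```

Run:
```python
from h import *
np.set_printoptions(precision=2,suppress=True)
t=state()["tool_pos"]; r=t[:2]-[570.5,-35];print(t,r@[.975,.221],r@[-.221,.975],state()["force"])
c=capture("side"); show(c,"s4",(235,160,335,240),8)
for n,c in(("side",c),("top",capture("top"))):
    for q in pinpoint("post0",c):
        r=atz(c,q["uv"],81)[:2]-[570.5,-35]; print(n,q["p"],q["uv"],np.hypot(*r),np.degrees(np.arctan2(r@[.975,.221],r@[-.221,.975])))
```

```text
[612.32 -13.45  64.34] 45.53821234941973 11.769683494421521 [-0.25 -0.1  -1.51]
side 0.78 [290.7, 206.4] 45.64754992607866 -145.19781283217088
side 0.59 [271.7, 194.4] 50.63660312447464 8.807850886742758
top 0.79 [278.2, 186.2] 50.787519964965604 -14.436677720167951
top 0.69 [311.9, 183.8] 50.4204198172985 -147.7917815762236
top 0.69 [291.7, 158.4] 55.00501589611617 94.91254140171041
```

View pics/s4.png

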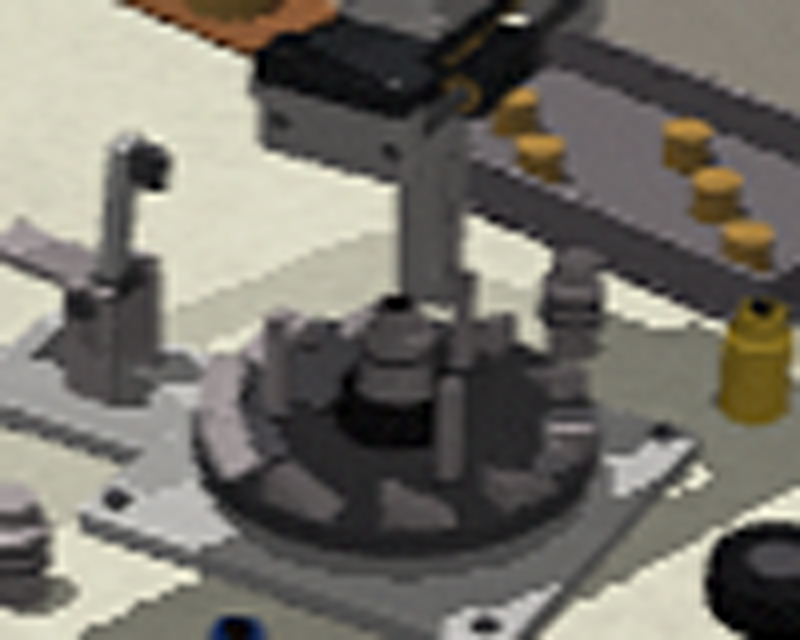

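The wheel stands at about 0.56–0.6: post1 is in front of the finger and the transducer is upright in the cup at (395,345). I'll give it 3 mm more, then back off and go behind the standing pawl arm.

>>> {"api": "servo_tool", "payload": {
  "motion": [0.006,-0.025,0,0,0,0,-1,0.006,-0.025,0,0,0,0,-1,0.006,-0.025,0,0,0,0,-1,0,0,0,0,0,0,-1,0,0,0,0,0,0,-1]
}}

```text
clock: 10.28
tool_pos: [613.4, -15.9, 64.7]
eef_rot: [-1.961, -2.453, -0.0]
force: [-1.0, 1.4, -0.2]
gripper_width: 0.006
grip_force: 0.8
```

>>> {"api": "servo_tool", "payload": {
  "motion": [-0.04,0.19,0,0,0,0,-1,-0.04,0.19,0,0,0,0,-1,0,0,0.4,0,0,0,-1,0,0,0.5,0,0,0,-1,0,0,0.5,0,0,0,-1]
}}

```text
clock: 10.7
tool_pos: [609.6, -0.2, 120.5]
eef_rot: [-1.96, -2.454, 0.002]
force: [-0.2, 0.5, 0.9]
gripper_width: 0.005
grip_force: 0.0
```

>>> {"api": "servo_tool", "payload": {
  "motion": [0,0,0.5,0,0,0,-1,0,0,0.5,0,0,0,-1,0,0,0.2,0,0,0,-1,0,0,0,0,0,0,-1,0,0,0,0,0,0,-1]
}}

```text
clock: 11.12
tool_pos: [610.3, -0.7, 168.5]
eef_rot: [1.961, 2.454, 0.0]
force: [0.6, 0.4, -0.3]
gripper_width: 0.008
grip_force: 0.0
```

>>> {"api": "servo_tool", "payload": {
  "motion": [-0.36,0.55,0,0,0,0,-1,-0.36,0.55,0,0,0,0,-1,-0.36,0.55,0,0,0,0,-1,-0.36,0.55,0,0,0,0,-1,-0.36,0.55,0,0,0,0,-1]
}}

```text
clock: 11.53
tool_pos: [536.4, 109.8, 166.1]
eef_rot: [-1.961, -2.451, 0.004]
force: [-0.3, 0.2, 0.5]
gripper_width: 0.002
grip_force: 0.0
```

>>> {"api": "servo_tool", "payload": {
  "motion": [0,0,0,0,0,0,-1,0,0,0,0,0,0,-1,0,0,0,0,0,0,-1,0,0,0,0,0,0,-1,0,0,0,0,0,0,-1]
}}

```text
clock: 11.95
tool_pos: [538.6, 108.1, 168.0]
eef_rot: [-1.963, -2.452, 0.001]
force: [1.0, 0.2, 0.1]
gripper_width: 0.005
grip_force: 0.0
```

Run:
```python
from h import *
np.set_printoptions(precision=2,suppress=True)
t=state()["tool_pos"]; r=t[:2]-[570.5,-35];print(t,r@[.975,.221],r@[-.221,.975])
for n in("side","top"):
    c=capture(n)
    for q in pinpoint("post0",c):
        r=atz(c,q["uv"],81)[:2]-[570.5,-35]; print(n,q["p"],q["uv"],np.hypot(*r),np.degrees(np.arctan2(r@[.975,.221],r@[-.221,.975])))
```

```text
[538.59 108.06 168.03] 0.5044659961283554 146.54041478062445
side 0.94 [267.7, 197.0] 54.241881261098186 -14.044653657754745
side 0.77 [289.6, 205.5] 39.509055726145256 -144.21181507048146
side 0.7 [295.4, 196.7] 40.6800433852309 123.28697294335372
top 0.77 [279.0, 185.0] 47.336099285448434 -12.075115864137386
top 0.65 [308.1, 181.9] 38.905930475404865 -150.0767791860942
```

>>> {"api": "servo_tool", "payload": {
  "motion": [-0.04,0.19,0,0,0,0,-1,-0.045,0.19,0,0,0,0,-1,0,0,0,0,0,0,-1,0,0,-0.4,0,0,0,-1,0,0,-0.4,0,0,0,-1]
}}

```text
clock: 12.57
tool_pos: [535.8, 124.9, 137.9]
eef_rot: [1.959, 2.453, 0.004]
force: [0.2, -0.1, 0.2]
gripper_width: 0.004
grip_force: 0.0
```

>>> {"api": "servo_tool", "payload": {
  "motion": [0,0,-0.4,0,0,0,-1,0,0,-0.4,0,0,0,-1,0,0,-0.4,0,0,0,-1,0,0,0,0,0,0,-1,0,0,0,0,0,0,-1]
}}

```text
clock: 12.98
tool_pos: [534.1, 124.4, 87.9]
eef_rot: [-1.96, -2.453, 0.003]
force: [-0.3, -0.4, 0.4]
gripper_width: 0.005
grip_force: 0.0
```

>>> {"api": "servo_tool", "payload": {
  "motion": [0.026,-0.116,0,0,0,0,-1,0.026,-0.116,0,0,0,0,-1,0.026,-0.116,0,0,0,0,-1,0.026,-0.116,0,0,0,0,-1,0.026,-0.116,0,0,0,0,-1]
}}

```text
clock: 13.4
tool_pos: [540.8, 100.6, 89.6]
eef_rot: [1.962, 2.453, 0.003]
force: [0.7, -0.1, 0.6]
gripper_width: 0.006
grip_force: 0.3
```

>>> {"api": "servo_tool", "payload": {
  "motion": [0.026,-0.116,0,0,0,0,-1,0.026,-0.116,0,0,0,0,-1,0.026,-0.116,0,0,0,0,-1,0.026,-0.116,0,0,0,0,-1,0.026,-0.116,0,0,0,0,-1]
}}

```text
clock: 13.82
tool_pos: [545.3, 77.1, 88.6]
eef_rot: [1.962, 2.454, -0.0]
force: [-0.4, -0.0, 0.0]
gripper_width: 0.005
grip_force: 0.0
```

>>> {"api": "servo_tool", "payload": {
  "motion": [0.026,-0.116,0,0,0,0,-1,0.026,-0.116,0,0,0,0,-1,0,0,0,0,0,0,-1,0,0,0,0,0,0,-1,0,0,0,0,0,0,-1]
}}

```text
clock: 14.23
tool_pos: [547.3, 68.5, 88.7]
eef_rot: [-1.962, -2.454, -0.0]
force: [0.5, 0.2, -0.1]
gripper_width: 0.004
grip_force: 0.0
```

Run:
```python
from h import *
np.set_printoptions(precision=2,suppress=True)
t=state()["tool_pos"]; r=t[:2]-[570.5,-35];print(t,r@[.975,.221],r@[-.221,.975],state()["force"])
c=capture("side"); show(c,"s5",(205,150,335,240),6)
```

```text
[547.34  68.55  88.67] 0.3039641295255412 106.07691122114302 [ 0.53  0.22 -0.11]
```

View pics/s5.png

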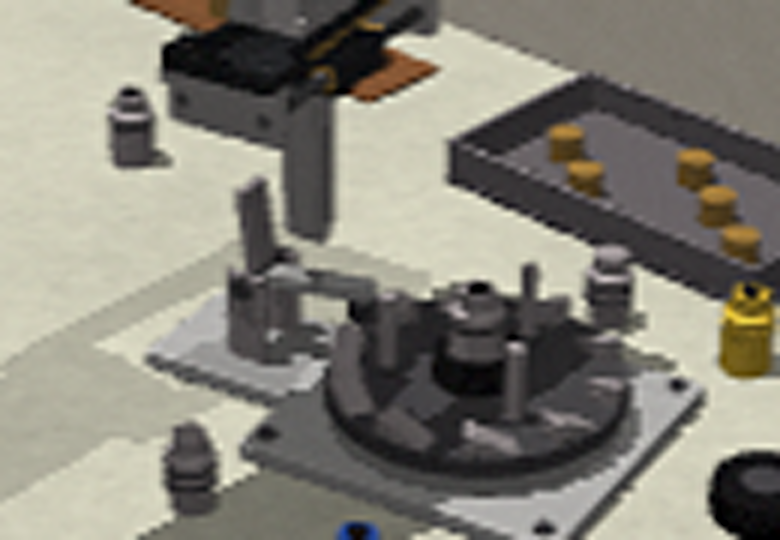

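The pawl has fallen, but its tab at (256,183) still leans slightly, so the nose is not fully home. I'll estimate the wheel angle from the post columns in this view: (386), (531), (515).

Run:
```python
from h import *
np.set_printoptions(precision=1,suppress=True)
c=capture("side")
for th in(0,.1,.2,.3):print(th,(proj(c,model((570.8,-35,.225,0),th)["pawl_tab"])-[205,150]+.5)*6, (proj(c,model((570.8,-35,.225,0),th)["pawl_end"])-[205,150]+.5)*6)
for w in(0,.4,.45,.5,.55,.6,.65,.7,.75,.8):
    M=model((570.8,-35,.225,w)); print(w,*[(proj(c,M[f"post{i}"])-[205,150]+.5)*6 for i in range(3)])
```

```text
0 [261.5 184.4] [373.7 305.6]
0.1 [253.  182.4] [373.1 294.1]
0.2 [244.7 181.3] [371.5 282.4]
0.3 [236.6 181.1] [368.7 270.6]
0 [559.3 324. ] [476.3 254.8] [399.1 322.8]
0.4 [536.  338.2] [511.  258.5] [387.7 305. ]
0.45 [532.3 339.6] [515.1 259.5] [387.3 302.6]
0.5 [528.5 340.9] [519.1 260.5] [387.1 300.3]
0.55 [524.6 342.1] [523.  261.6] [387.2 298. ]
0.6 [520.5 343.2] [526.9 262.9] [387.4 295.7]
0.65 [516.3 344.1] [530.6 264.2] [387.9 293.4]
0.7 [511.9 345. ] [534.2 265.6] [388.6 291.1]
0.75 [507.6 345.7] [537.6 267.1] [389.6 288.9]
0.8 [503.1 346.4] [540.9 268.7] [390.7 286.7]
```

Run:
```python
from h import *
np.set_printoptions(precision=1,suppress=True)
a=cv2.imread("pics/s1.png",0);c=capture("side");show(c,"s6",(205,150,335,240),6);b=cv2.imread("pics/s6.png",0)
def edges(im):
    out=[]
    for v in range(186,262,12):   # dark tab on bright ground: centroid of darkness per row
        r=170-cv2.blur(im,(1,5))[v,225:290].astype(float); r=np.clip(r,0,None); out.append(225+(r*np.arange(65)).sum()/max(r.sum(),1))
    return np.array(out)
print(edges(a),edges(b),edges(a)-edges(b))
for n in("top","side"):
    c=capture(n)
    for l in("pawl_tab","pawl_end","pawl_nose","pawl_hinge"):
        q=pinpoint(l,c)
        for th in(0,.1,.2):
            if q: print(n,l,th,proj(c,model((570.8,-35,.225,0),th)[l])-q[0]["uv"],q[0]["p"])
```

```text
[269.1 262.4 262.1 261.9 263.3 263.9 270. ] [274.9 267.  265.1 265.6 262.7 263.8 270. ] [-5.9 -4.6 -3.  -3.7  0.6  0.   0. ]
side pawl_tab 0 [ 1.6 -1.7] 0.54
side pawl_tab 0.1 [ 0.2 -2. ] 0.54
side pawl_tab 0.2 [-1.2 -2.2] 0.54
side pawl_end 0 [ 1.3 -2.2] 0.56
side pawl_end 0.1 [ 1.2 -4.1] 0.56
side pawl_end 0.2 [ 0.9 -6. ] 0.56
side pawl_nose 0 [-0.3 -1.1] 0.59
side pawl_nose 0.1 [-1. -3.] 0.59
side pawl_nose 0.2 [-1.7 -4.9] 0.59
side pawl_hinge 0 [-0.8  3. ] 0.74
side pawl_hinge 0.1 [-0.8  3. ] 0.74
side pawl_hinge 0.2 [-0.8  3. ] 0.74
```

>>> {"api": "servo_tool", "payload": {
  "motion": [0,0,0.5,0,0,0,-1,0,0,0.5,0,0,0,-1,0,0,0.5,0,0,0,-1,0,0,0.4,0,0,0,-1,0,0,0,0,0,0,-1]
}}

```text
clock: 15.3
tool_pos: [549.6, 68.6, 169.2]
eef_rot: [1.958, 2.449, 0.008]
force: [0.1, 0.3, 0.4]
gripper_width: 0.002
grip_force: 0.0
```

>>> {"api": "servo_tool", "payload": {
  "motion": [0.39,-0.44,0,0,0,0,-1,0.39,-0.44,0,0,0,0,-1,0.39,-0.44,0,0,0,0,-1,0.39,-0.44,0,0,0,0,-1,0,0,0,0,0,0,-1]
}}

```text
clock: 15.72
tool_pos: [611.1, -5.1, 162.4]
eef_rot: [-1.966, -2.45, 0.003]
force: [-1.0, -0.1, -0.8]
gripper_width: 0.004
grip_force: 0.0
```

Run:
```python
from h import *
np.set_printoptions(precision=2,suppress=True)
c=capture("side");show(c,"s7",(205,150,335,240),6)
a=cv2.imread("pics/s1.png");b=cv2.imread("pics/s7.png");d=cv2.imread("pics/crop4.png")
# crop4 origin (219,161) -> shift to (205,150)
dd=np.zeros((600,800,3),np.uint8); dd[66:66+534,84:84+700]=d[:534,:700]
R=lambda im:cv2.resize(im[160:370,215:415],None,fx=2,fy=2,interpolation=cv2.INTER_CUBIC)
m=np.hstack([R(dd),R(b)])
for v in range(0,420,40): cv2.line(m,(0,v),(800,v),(0,255,255),1)
for u in range(0,800,40): cv2.line(m,(u,0),(u,420),(0,255,255),1)
cv2.imwrite("pics/m.png",m)
t=state()["tool_pos"]; r=t[:2]-[570.5,-35];print(t,r@[.975,.221],r@[-.221,.975])
```

```text
[609.89  -3.35 162.58] 45.403312794953315 22.148390029095292
```

View pics/m.png

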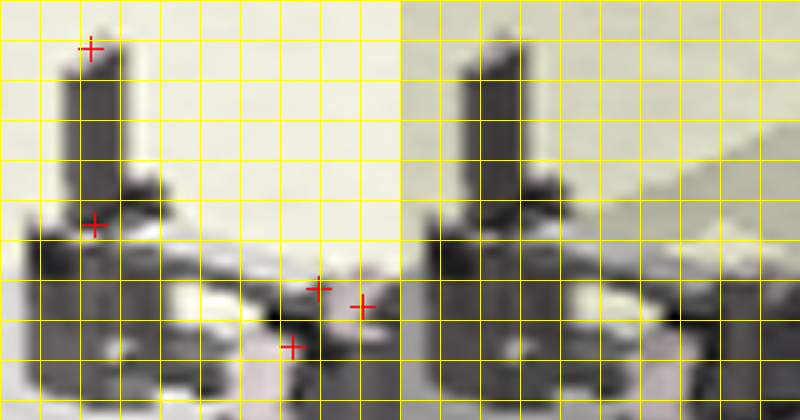

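In the montage the pawl before (left) and now (right) is identical: the tab is upright at columns 64–128 against 462–528, so the nose has dropped home. I'll check the wheel angle numerically before handing in.

Run:
```python
from h import *
np.set_printoptions(precision=2,suppress=True)
c=capture("side");show(c,"s8",(205,150,335,240),6)
a=cv2.imread("pics/s5.png",0);b=cv2.imread("pics/s8.png",0)
for n,(x,y,w,h) in dict(post0=(500,335,32,85),post1=(518,262,28,45),tab=(230,172,50,90)).items():
    r=cv2.matchTemplate(b[y-20:y+h+20,x-25:x+w+25],a[y:y+h,x:x+w],cv2.TM_CCOEFF_NORMED); _,m,_,l=cv2.minMaxLoc(r); print(n,round(m,2),l[0]-25,l[1]-20)
for q in pinpoint("post0",c): print(q["p"],(np.array(q["uv"])-[205,150]+.5)*6)
print([ (round(q["p"],2),atz(c,q["uv"],41)) for q in pinpoint("transducer",c)])
```

```text
post0 0.88 1 1
post1 0.98 0 1
tab 0.93 7 5
0.73 [549.  286.8]
0.65 [385.8 285.6]
0.62 [528.6 337.8]
[(0.49, array([569.63, -39.72,  41.  ])), (0.46, array([ 684.89, -142.63,   41.  ])), (0.45, array([ 368.87, -136.22,   41.  ]))]
```

```bash
python3 -c "
from h import *
print(hand_in())"
```

```text
the job is handed in; nothing more can be done
None
```

I handed the job in with the pawl down in the next notch, the wheel one notch back at about 0.65 rad and the transducer upright in its cup. I measured these from the camera images, and the hand-in gave back no verdict.

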